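# Lay the green carton into its lane on the sweet stall's rack

### The job

Push the standing green carton high on its white-labelled side so that it topples over with the label facing up. Then slide it along the table, never lifting it, into the empty lane of the wooden display rack, top end first, and press it home so that the red stop itself takes a steady push of about 5 to 12 newtons for half a second, never ramming it with 20 or more. Leave it lying snug against the stop, its sprung nose still pushed in, label up, let go of it, and leave the brown carton and the two round cakes where they are.

Things in the scene. Friction and masses are not known exactly. Their poses are not given: they have to be found in the camera images.
- green_carton: Stiff closed green carton, 44 mm thick (x), 56 wide (y), 130 tall (z), 0.3 to 0.55 kg; starts standing. Origin at the centre of its underside as it stands, +z to its top end. The white label is on its -x side, which at first faces away from the rack. Lying label up, its +x points down and its origin (foot end) is 22 mm up; sliding it on the table takes 1.5 to 4 N.
- green_mid (a point): The middle of the green carton, 65 mm from its foot along its z; axes as the carton's. 65 mm high when standing, 22 mm when lying label up.
- brown_carton: Brown carton of the same size, standing upright 130 mm tall near the green one; a bystander. Origin at the centre of its underside, axes as for the green carton.
- tray: Fixed wooden rack, no floor: two lanes between rails 18 mm high, 150 mm long. Origin on the table, mid-mouth of the empty lane; +x into the lane, z up. Lane 63 mm wide (y -31.5 to 31.5); flared lips 18 mm high at x -24 to 0, 20 mm wider at their ends. The lane on the +y side is filled by a fixed brown carton 44 mm high. Crossbar 40 mm high at x 150 to 162 mm.
- stop: Red stop, clamped on the crossbar; origin on the table at tray x = 150, y = 0, axes as the rack's. On a rod it carries a rigid red block (56 wide, 36 high) in the lane, clamped at a depth that differs each time and is NOT in this pose: its face is 105 to 135 mm in from the mouth. A black nose juts 4 mm from that face; its soft spring (under 1 N) yields before the carton's end meets the block.
- green_cake: Round green wrapped cake with a white paper on top, 72 mm across, 45 mm high, loose beside the rack on its -y side; a bystander. Origin at the centre of its underside.
- brown_cake: Round brown wrapped cake with a white paper on top, 72 mm across, 45 mm high, loose beside the rack on its +y side; a bystander. Origin at the centre of its underside.
There are look-alikes about, which are no part of the job. Of the things that look like the tray, the middle-sized one is meant. What is shaped like the green_carton but blue is not meant.

How it is judged:
By the outcome, as a careful person would: the job done as asked, in the order asked, and still so for the second after the job is handed in, with the robot touching nothing.
It also fails if it takes over 72 s, if anything falls off the work surface, if the arm or the gripper's body presses on something with over 40 N, if the wrist force passes 120 N, or if a joint passes its speed limit or range.

### The arm

A 7-joint arm with a two-finger parallel gripper is mounted at the origin on the work surface. World frame = base frame: x ahead of the robot, y to its left, z up, the work surface at z = 0. Lengths are in m, angles in rad, forces in N, time in s.
With the tool pointing down it reaches from about 0.4 to 0.85 m from the base axis. Payload 10.4 kg.
Tool frame: the origin (TCP) lies on the centre line of the jaws, within the pads' length; the fingertips stand 11 mm ahead of it and the grasp point (between the pads) lies 8 mm behind it (tip_reach is the distance from the TCP to the fingertips, in m); z points along the fingers, y is the line along which they close (so a half turn about z gives the same grasp; the last joint's range is limited). The gripper opens to 85 mm and grips with 20 to 120 N. Pads are 22 mm wide; open, the fingers measure 114 mm over their backs; the gripper's body (76 mm by 85 mm) begins 54 mm behind the grasp point. The pads swing forward as they close: fully open they stand 13 mm farther back than shut.
Start: joints at [-0.023, 0.332, -0.065, 1.46, 0.022, 1.35, -0.088], TCP at [0.625, 0, 0.218] pointing down, gripper open.
Joint ranges: [-2.6, 2.6], [-0.5, 2.12], [-1.47, 1.34], [0.16, 2.42], [-1.27, 4.41], [0.06, 2.06], [-2.6, 2.6]. Speed limits (rad/s): [2.22, 2.22, 2.79, 2.79, 3.14, 3.14, 3.14].

### API

Orientations are given as a unit quaternion [x, y, z, w].
In Python, from workcell import get_obs, camera, hand_in, tip_reach gives the robot as it stands. The module is installed in compiled form; this text tells all that it offers.
- The arm moves only by the tool move_arm, never from a script. Its argument "plan" is a list of rows, each an object with "delta_pos": the shift along the tool's x, y, z in parts of the range, where 1.0 means 1000 mm, a list of three; "turn": the turn, a rotation vector about the tool's x, y, z in parts of the range, where 1.0 means 2 rad, a list of three; "fingers": the closure, from 0 (fully open) to 1 (shut). A call has 1 to 12 rows; each row is the pose to reach, as a shift and turn from the pose commanded when the call began, along the tool's axes at that moment; what a row does not reach only later rows make up. A row lasts 1/8 s, in which the tool goes at most 62.5 mm and 10.7 degrees, less where a joint would pass 70% of its speed; a pose out of reach is approached as far as the arm can. Shift and turn numbers lie between -1 and 1, and a call with a number outside is refused. A call with a gripper value outside its range is refused whole. The fingers move at their own pace and stop on an object; "force" is the grip in N (left out, the last holds). Time passes only in rows, so rows that repeat a pose let the fingers close. It gives the time, the measured TCP pose, the force, the opening and the grip force at its end, in the units of the state.
- get_obs(): the state, without advancing time (a new reading comes with each control period).
- camera(name): name is "scene" or "side" or "wrist"; returns a dict with "color" (420x560x3 uint8, red, green, blue), "range_z" (420x560 float32, m along the optical axis (not along the pixel's ray), 0 where there is no reading), "fx", "fy", "cx", "cy" (pixels), "R" (3x3) and "t" (3): a world point X has camera coordinates R X + t; the wrist camera has in their place "tool_from_camera" (4x4, takes a point from camera to tool coordinates, whose origin is the TCP and whose axes are the flange's). Camera axes: x right, y down, z forward; pixel columns grow to the right and rows downward; lengths in m; the calibration is good to about 2 mm. A picture is of the moment at which its call begins: read the wrist's pose just before it.
- hand_in(): hands the job in; it is judged then, once.
The state is a dict: "clock": time; "joint_pos": joint angles; "joint_velocities": joint speeds; "tau": joint torques, N m; "position": TCP position; "ee_rot": TCP orientation; "ft_force": force on the tool from outside, world axes, zero at the start; "torque": the same for the moment, N m; "grip_width": opening from 0.0 (shut) to 1.0 (fully open); "grasp_force": force on a finger pad.
Only numpy, scipy, OpenCV 4.12 (cv2) and the standard library are available. Lean on these libraries where they do the work, as an engineer would, in place of code of your own. Each camera call takes 0.05 s, during which the arm holds its last target. There are 200 camera calls.

## Working session

There is one attempt and no reset: what is moved stays moved. The work goes in short steps, Python scripts to look and compute and a tool call to move; the robot and the scene stay as the last step left them, time stands still between calls to the robot, and variables do not carry over. Pictures are saved under pics/ and viewed, at most 10 in all, crops included, and the job is handed in when it is done.

Besides the shell and the picture viewer there is one more tool, called after ">>>" in YAML: its name, and indented under it one key for each argument. move_arm: Moves the arm, as the interface text tells. Its arguments: {"type":"object","properties":{"plan":{"type":"array","items":{"type":"object","properties":{"delta_pos":{"type":"array","items":{"type":"number"}},"turn":{"type":"array","items":{"type":"number"}},"fingers":{"type":"number"}}}},"force":{"type":"number"}},"required":["plan"]}

```bash
mkdir -p pics
cat > h.py <<'E'
import numpy as np, cv2
from workcell import get_obs, camera, hand_in, tip_reach
def snap(name,fn=None):
    c=camera(name)
    if fn: cv2.imwrite('pics/'+fn,c['color'][:,:,::-1])
    return c
def cloud(c):
    v,u=np.mgrid[0:420,0:560]; z=c['range_z']
    P=np.stack([(u-c['cx'])/c['fx']*z,(v-c['cy'])/c['fy']*z,z],-1)
    W=(P-c['t'])@np.array(c['R'])
    W[z==0]=np.nan
    return W
E
python3 - <<'E'
from h import *
for n in('scene','side'):
    c=snap(n,n+'0.png'); np.savez(n+'0.npz',**c)
o=get_obs();print(o,tip_reach)
E
```

```text
{'clock': 0.1, 'joint_pos': array([-0.02260485,  0.33280985, -0.06469691,  1.46084544,  0.02160565,
        1.34994927, -0.08847739]), 'joint_velocities': array([-0.00038998, -0.00133502,  0.00095682, -0.00150258,  0.00180915,
        0.00037419,  0.0014599 ]), 'tau': array([ 9.25707973e-04, -6.26745987e+01,  4.87730233e-02, -3.92438293e+01,
        1.62844139e-02,  6.89412060e-03, -5.92459219e-05]), 'position': array([ 6.24635077e-01, -5.88602360e-06,  2.17500465e-01]), 'ee_rot': array([ 7.07090809e-01,  7.07122447e-01, -4.88695417e-04, -4.40814323e-04]), 'ft_force': array([-0.03597931, -0.19420739, -0.46842304]), 'torque': array([ 0.00102772, -0.00081727, -0.03701482]), 'grasp_force': 0.0, 'grip_width': 1.0018681711006612} 0.011
```

View pics/scene0.png

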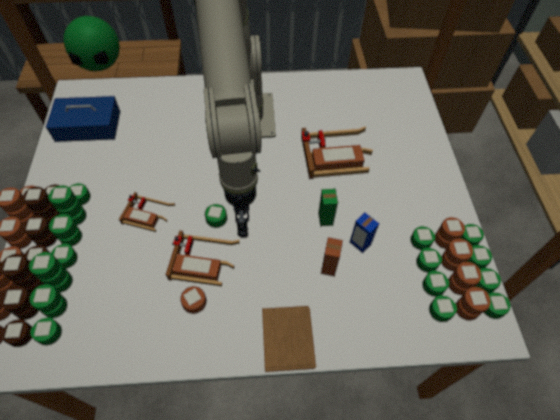

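View pics/side0.png

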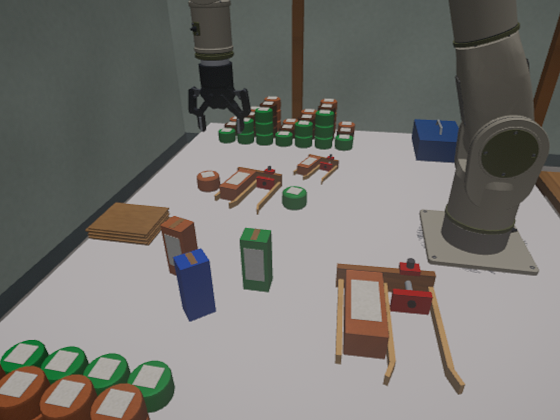

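The scene view shows the robot at the top, the green carton at (328,207), the blue one at (364,232) and the brown one at (332,257). The middle rack is at (203,258), its mouth facing right (+y), with the green cake at (215,215) and the brown cake at (193,299). The side view shows the white label of the green carton at (255,262), on its +y side.

```bash
cat > m.py <<'E'
from h import *
def box(W,m,zr,lab):
    k=m&(W[...,2]>zr[0])&(W[...,2]<zr[1])
    p=W[k]
    if len(p)<8: print(lab,len(p));return
    r=cv2.minAreaRect(p[:,:2].astype(np.float32)*1000)
    print(lab,len(p),'z',p[:,2].mean().round(4),np.round(p[:,:2].mean(0),4),'rect',np.round(r[0],1),np.round(r[1],1),round(r[2],1))
    return p
E
python3 - <<'E'
from m import *
for n,regs in (('scene',dict(green=(310,180,345,230),blue=(345,205,385,255),brown=(315,230,350,280),gcake=(200,200,230,230),bcake=(178,283,210,315),rack=(160,225,242,285))),
          ('side',dict(green=(235,222,280,297),blue=(170,245,220,325),brown=(155,212,202,280),gcake=(280,184,310,212),bcake=(195,168,222,192),rack=(212,164,286,212)))):
    c=dict(np.load(n+'0.npz')); W=cloud(c); 
    print(n,c['fx'],c['t'],-np.array(c['R']).T@c['t'])
    for k,(a,b,d,e) in regs.items():
        m=np.zeros((420,560),bool); m[b:e,a:d]=1
        if k in('green','blue','brown'): box(W,m,(.122,.14),k+' top'); box(W,m,(.03,.12),k+' mid')
        elif 'cake' in k: box(W,m,(.04,.055),k+' top')
        else:
            hsv=cv2.cvtColor(c['color'],cv2.COLOR_RGB2HSV); h,s,v=cv2.split(hsv)
            red=m&((h<4)|(h>174))&(s>180)
            box(W,red,(.01,.08),'red'); box(W,m,(.041,.047),'fixed carton'); box(W,m,(.012,.022),'rails'); box(W,m,(.03,.041),'bar')
            p=W[red]; print(np.round(p[:40]*1000).astype(int).tolist())
    if n=='scene': 
        cv2.imwrite('pics/cr.png',cv2.resize(c['color'][175:320,155:390,::-1],None,fx=3.4,fy=3.4,interpolation=cv2.INTER_CUBIC))
    else: cv2.imwrite('pics/crs.png',cv2.resize(c['color'][155:305,150:315,::-1],None,fx=4,fy=4,interpolation=cv2.INTER_CUBIC))
E
```

```text
scene 435.49042185650734 [-0.12783156 -0.35953546  1.66088304] [1.22160911 0.04429998 1.18737012]
green top 240 z 0.1276 [0.4837 0.2525] rect [481.9 252.9] [60.3 44.5] 0.3
green mid 292 z 0.0769 [0.5025 0.2474] rect [493.8 239.6] [69.5 36.2] 40.3
blue top 275 z 0.1279 [0.5809 0.3483] rect [579. 349.] [57.4 47.7] 41.6
blue mid 373 z 0.0762 [0.5952 0.3415] rect [595.7 346.3] [69.2 36.9] 79.4
brown top 290 z 0.128 [0.6549 0.2413] rect [653.4 241.7] [43.5 58.8] 73.1
brown mid 231 z 0.0762 [0.6797 0.234 ] rect [679.7 233.8] [43.6  5.3] 72.9
gcake top 265 z 0.0439 [ 0.4647 -0.0968] rect [464.  -96.9] [65.5 63.2] 13.1
bcake top 407 z 0.044 [ 0.7437 -0.1559] rect [ 743.3 -155.6] [64.3 65.4] 88.8
red 92 z 0.039 [ 0.5673 -0.1867] rect [ 562.2 -185.5] [48.  47.5] 56.1
fixed carton 612 z 0.0435 [ 0.6411 -0.1529] rect [ 604.1 -151.5] [147.7 138.5] 79.7
rails 478 z 0.0164 [ 0.6121 -0.1301] rect [ 587.6 -125.7] [183.  203.5] 77.6
bar 503 z 0.0377 [ 0.6233 -0.1755] rect [ 609.1 -151.2] [148.9 151.7] 77.6
[[547, -204, 45], [550, -200, 48], [549, -197, 48], [545, -175, 38], [542, -173, 32], [555, -202
[... 1339 characters left out ...]
92.6] [43.7 43.3] 6.8
fixed carton 464 z 0.0439 [ 0.6353 -0.1453] rect [ 606.1 -150. ] [147.7 255.5] 88.6
rails 455 z 0.0171 [ 0.5952 -0.1181] rect [ 599.7 -105.1] [211.8 187. ] 15.8
bar 358 z 0.0361 [ 0.6002 -0.1588] rect [ 588.2 -145.1] [150.9 247.2] 78.2
[[566, -209, 52], [568, -205, 50], [564, -202, 52], [548, -216, 46], [544, -210, 50], [557, -200, 50], [554, -200, 50], [551, -200, 50], [548, -199, 51], [546, -205, 48], [584, -178, 38], [581, -179, 37], [578, -181, 37], [575, -181, 37], [573, -183, 36], [570, -186, 35], [571, -175, 37], [568, -175, 37], [565, -178, 36], [562, -178, 36], [558, -176, 37], [556, -179, 36], [552, -173, 36], [548, -173, 37], [543, -175, 36], [539, -174, 36]]
```

View pics/cr.png

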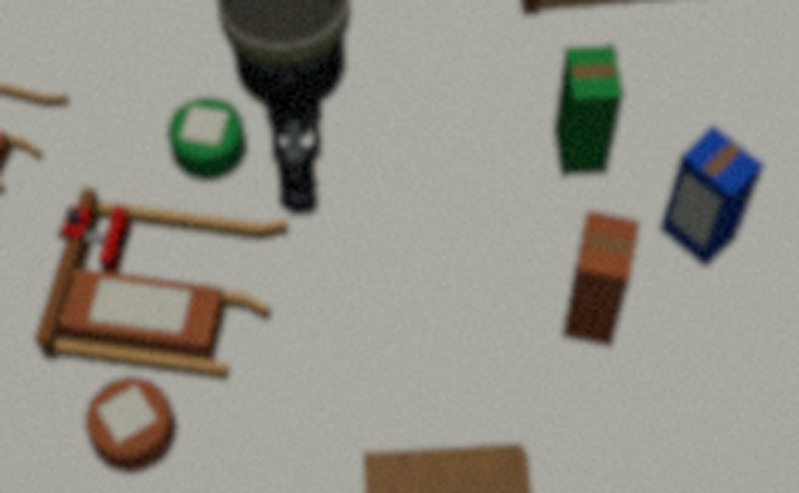

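View pics/crs.png

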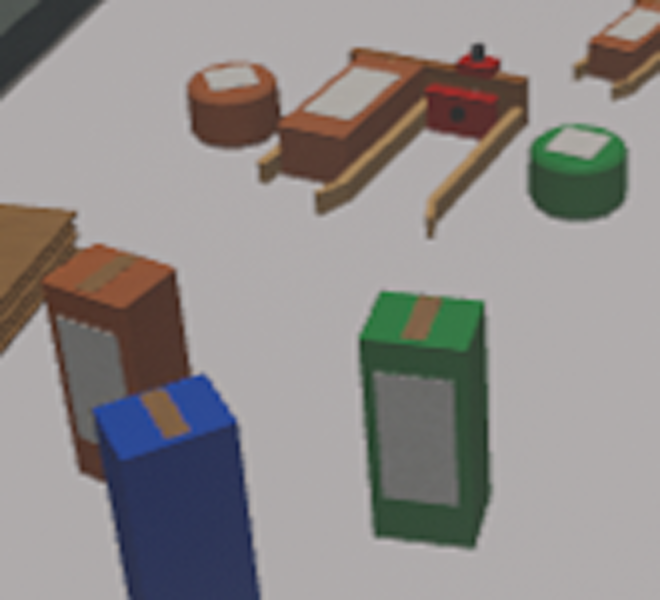

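Run:
```python
from m import *
from scipy.ndimage import label
for n,(a,b,d,e) in (('scene',(160,225,248,290)),('side',(205,160,290,215))):
    c=dict(np.load(n+'0.npz')); W=cloud(c); m=np.zeros((420,560),bool); m[b:e,a:d]=1
    h,s,v=cv2.split(cv2.cvtColor(c['color'],cv2.COLOR_RGB2HSV))
    # cast rays to plane z=.018 for wood-coloured pixels
    R=np.array(c['R']); C=-R.T@c['t']
    vv,uu=np.mgrid[0:420,0:560]
    D=np.stack([(uu-c['cx'])/c['fx'],(vv-c['cy'])/c['fy'],np.ones_like(uu)],-1)@R
    P18=C+D*((.018-C[2])/D[...,2])[...,None]
    wood=m&(s>90)&(h>8)&(h<25)&(np.abs(W[...,2]-.017)<.008)
    p=P18[wood][:,:2]*1000
    # clusters with line fits
    L,k=label(wood,np.ones((3,3)))
    print(n,k,c['color'][b:e,a:d][wood[b:e,a:d]].mean(0))
    for i in range(1,k+1):
        q=P18[L==i][:,:2]*1000
        if len(q)<15: continue
        vx,vy,x0,y0=cv2.fitLine(q.astype(np.float32),cv2.DIST_HUBER,0,.01,.01).ravel()
        nrm=(q-[x0,y0])@[-vy,vx]
        print(len(q),'dir',round(np.degrees(np.arctan2(vy,vx)),1),'c',x0.round(1),y0.round(1),'w',np.ptp(nrm).round(1),'ext',q.min(0).round(),q.max(0).round())
    k=m&(W[...,2]>.0425)&(W[...,2]<.048)
    L,kk=label(k); 
    i=np.argmax(np.bincount(L.ravel())[1:])+1
    P=C+D*((.044-C[2])/D[...,2])[...,None]
    r=cv2.minAreaRect(P[L==i][:,:2].astype(np.float32)*1000); print('fixed',r)
```

```text
scene 11 [112.99111111  87.87555556  56.4       ]
20 dir -58.8 c 530.6 -191.2 w 12.3 ext [ 525. -201.] [ 543. -182.]
130 dir 78.8 c 548.2 -100.5 w 12.3 ext [ 530. -167.] [563. -28.]
33 dir 66.6 c 630.7 -64.6 w 16.2 ext [622. -83.] [640. -47.]
252 dir 77.2 c 675.1 -156.0 w 22.6 ext [ 646. -234.] [696. -82.]
fixed ((650.9109497070312, -135.43899536132812), (58.93380355834961, 38.3293342590332), 86.54625701904297)
side 12 [127.46127946 100.45117845  72.44107744]
141 dir 79.4 c 613.4 -114.2 w 22.8 ext [ 589. -208.] [635. -32.]
114 dir 80.6 c 537.5 -118.2 w 26.3 ext [ 518. -212.] [554.  -9.]
23 dir -89.5 c 683.8 -82.3 w 16.3 ext [ 673. -100.] [690. -63.]
fixed ((639.8441162109375, -145.1737060546875), (132.09848022460938, 56.513858795166016), 78.01964569091797)
```

>>> move_arm:
  plan:
    - {"delta_pos": [0.315, -0.146, 0], "turn": [0, 0, 0], "fingers": 1}
    - {"delta_pos": [0.315, -0.146, 0], "turn": [0, 0, 0], "fingers": 1}
    - {"delta_pos": [0.315, -0.146, 0], "turn": [0, 0, 0], "fingers": 1}
    - {"delta_pos": [0.315, -0.146, 0], "turn": [0, 0, 0], "fingers": 1}
    - {"delta_pos": [0.315, -0.146, 0], "turn": [0, 0, 0], "fingers": 1}
    - {"delta_pos": [0.315, -0.146, 0], "turn": [0, 0, 0], "fingers": 1}
    - {"delta_pos": [0.315, -0.146, 0], "turn": [0, 0, 0], "fingers": 1}
    - {"delta_pos": [0.315, -0.146, 0.05], "turn": [0, 0, 0], "fingers": 1}
    - {"delta_pos": [0.315, -0.146, 0.107], "turn": [0, 0, 0], "fingers": 1}
    - {"delta_pos": [0.315, -0.146, 0.107], "turn": [0, 0, 0], "fingers": 1}
    - {"delta_pos": [0.315, -0.146, 0.107], "turn": [0, 0, 0], "fingers": 1}

```text
clock: 1.48
position: [0.4802, 0.3151, 0.1133]
ee_rot: [0.707, 0.707, 0.001, 0.0]
ft_force: [0.3, -0.4, 0.7]
grip_width: -0.002
grasp_force: 0.0
```

>>> move_arm:
  plan:
    - {"delta_pos": [-0.015, 0, 0], "turn": [0, 0, 0], "fingers": 1}
    - {"delta_pos": [-0.025, 0, 0], "turn": [0, 0, 0], "fingers": 1}
    - {"delta_pos": [-0.032, 0, 0], "turn": [0, 0, 0], "fingers": 1}
    - {"delta_pos": [-0.038, 0, 0], "turn": [0, 0, 0], "fingers": 1}
    - {"delta_pos": [-0.044, 0, 0], "turn": [0, 0, 0], "fingers": 1}
    - {"delta_pos": [-0.05, 0, 0], "turn": [0, 0, 0], "fingers": 1}
    - {"delta_pos": [-0.055, 0, 0], "turn": [0, 0, 0], "fingers": 1}
    - {"delta_pos": [-0.06, 0, 0], "turn": [0, 0, 0], "fingers": 1}

```text
clock: 2.48
position: [0.479, 0.2547, 0.1111]
ee_rot: [0.707, 0.707, -0.0, 0.0]
ft_force: [-0.3, 0.3, 0.1]
grip_width: -0.001
grasp_force: 0.1
```

Run:
```python
from m import *
c=camera('side'); W=cloud(c)
h,s,v=cv2.split(cv2.cvtColor(c['color'],cv2.COLOR_RGB2HSV))
p=W[(h>45)&(h<80)&(s>100)&(np.abs(W[...,0]-.48)<.1)&(W[...,1]>.03)&(W[...,1]<.35)]
print(len(p),np.nanpercentile(p,[2,50,98],axis=0).round(3))
```

```text
356 [[0.452 0.206 0.016]
 [0.465 0.249 0.111]
 [0.504 0.273 0.137]]
```

>>> move_arm:
  plan:
    - {"delta_pos": [-0.005, 0, 0], "turn": [0, 0, 0], "fingers": 1}
    - {"delta_pos": [-0.01, 0, 0], "turn": [0, 0, 0], "fingers": 1}
    - {"delta_pos": [-0.015, 0, 0], "turn": [0, 0, 0], "fingers": 1}
    - {"delta_pos": [-0.02, 0, 0], "turn": [0, 0, 0], "fingers": 1}
    - {"delta_pos": [-0.02, 0, 0], "turn": [0, 0, 0], "fingers": 1}
    - {"delta_pos": [-0.02, 0, 0], "turn": [0, 0, 0], "fingers": 1}
    - {"delta_pos": [-0.02, 0, 0], "turn": [0, 0, 0], "fingers": 1}

```text
clock: 3.4
position: [0.479, 0.2352, 0.1112]
ee_rot: [0.707, 0.707, 0.0, -0.0]
ft_force: [-0.3, 0.6, 0.0]
grip_width: -0.004
grasp_force: 0.0
```

Run:
```python
from m import *
c=camera('side'); W=cloud(c)
h,s,v=cv2.split(cv2.cvtColor(c['color'],cv2.COLOR_RGB2HSV))
p=W[(h>45)&(h<80)&(s>100)&(np.abs(W[...,0]-.48)<.1)&(W[...,1]>.03)&(W[...,1]<.35)]
print(len(p),np.nanpercentile(p,[2,50,98],axis=0).round(3))
```

```text
384 [[0.452 0.102 0.04 ]
 [0.473 0.202 0.044]
 [0.504 0.228 0.046]]
```

>>> move_arm:
  plan:
    - {"delta_pos": [0, 0, -0.06], "turn": [0, 0, 0], "fingers": 0.3}
    - {"delta_pos": [-0.205, 0.08, -0.26], "turn": [0, 0, 0], "fingers": 0}
    - {"delta_pos": [-0.205, 0.08, -0.26], "turn": [0, 0, 0], "fingers": 0}
    - {"delta_pos": [-0.205, 0.08, -0.26], "turn": [0, 0, 0], "fingers": 0}
    - {"delta_pos": [-0.205, 0.08, -0.26], "turn": [0, 0, 0], "fingers": 0}
    - {"delta_pos": [-0.205, 0.08, -0.26], "turn": [0, 0, 0], "fingers": 0}
    - {"delta_pos": [-0.205, 0.08, -0.26], "turn": [0, 0, 0], "fingers": 0}
    - {"delta_pos": [-0.205, 0.08, -0.26], "turn": [0, 0, 0], "fingers": 0}

```text
clock: 4.45
position: [0.5587, 0.0309, 0.3704]
ee_rot: [0.707, 0.707, -0.0, -0.0]
ft_force: [0.2, 1.3, -0.7]
grip_width: 0.997
grasp_force: 0.0
```

```bash
cat >> h.py <<'E'
from scipy.spatial.transform import Rotation as Ro
def wrist(fn=None):
    o=get_obs(); c=dict(snap('wrist',fn)); T=np.eye(4); T[:3,:3]=Ro.from_quat(o['ee_rot']).as_matrix(); T[:3,3]=o['position']
    M=np.linalg.inv(T@c['tool_from_camera']); c['R']=M[:3,:3]; c['t']=M[:3,3]; return c
def rays(c,z):
    R=np.array(c['R']); C=-R.T@c['t']; vv,uu=np.mgrid[0:420,0:560]
    D=np.stack([(uu-c['cx'])/c['fx'],(vv-c['cy'])/c['fy'],np.ones_like(uu)],-1)@R
    return C+D*((z-C[2])/D[...,2])[...,None]
E
python3 - <<'E'
from h import *
c=wrist('w1.png'); np.savez('w1.npz',**c); print(c['fx'],-c['R'].T@c['t'],get_obs()['position']); W=cloud(c); P=rays(c,0)
for uv in((10,10),(10,550),(410,10),(410,550)): print(uv,P[uv].round(3))
E
```

```text
328.15650713536525 [0.55878319 0.09782548 0.52571845] [0.55849961 0.03132818 0.37015644]
(10, 10) [0.173 0.246 0.   ]
(10, 550) [0.941 0.246 0.   ]
(410, 10) [ 0.016 -0.467  0.   ]
(410, 550) [ 1.099 -0.465  0.   ]
```

View pics/w1.png

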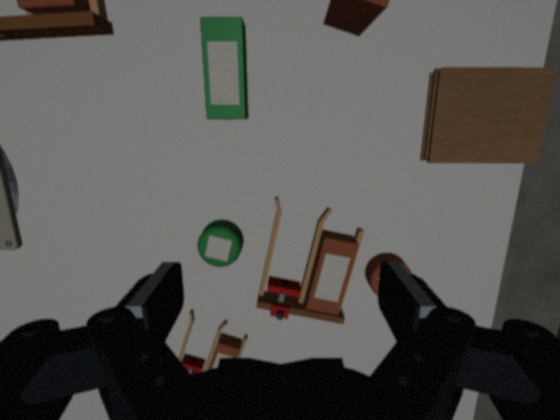

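The wrist view shows the carton lying label up at (223,68), the lane between rails at (271,240) and (314,250), and the red block at (284,287).

```bash
cat > rk.py <<'E'
from m import *
def rack(c,roi):
    a,b,d,e=roi
    m=np.zeros((420,560),bool); m[b:e,a:d]=1
    W=cloud(c)
    h,s,v=cv2.split(cv2.cvtColor(c['color'],cv2.COLOR_RGB2HSV))
    P=rays(c,.018)[...,:2]*1000
    from scipy.ndimage import label
    wood=m&(s>60)&(h>8)&(h<30)&(np.abs(W[...,2]-.016)<.007)
    L,k=label(wood,np.ones((3,3)))
    for i in range(1,k+1):
        q=P[L==i]
        if len(q)<40: continue
        vx,vy,x0,y0=cv2.fitLine(q.astype(np.float32),cv2.DIST_HUBER,0,.01,.01).ravel()
        n=(q-[x0,y0])@[vy,-vx]; t=(q-[x0,y0])@[vx,vy]
        print('rail',len(q),'dir',np.degrees(np.arctan2(vy,vx)).round(2),'c',x0.round(1),y0.round(1),'n',np.percentile(n,[2,50,98]).round(1),'t',t.min().round(1),t.max().round(1))
    red=m&((h<6)|(h>174))&(s>150)&(W[...,2]>.028)&(W[...,2]<.042)
    box(rays(c,.036),red,(-1,1),'red')
    cart=m&(W[...,2]>.041)&(W[...,2]<.049)
    L,k=label(cart); i=np.argmax(np.bincount(L.ravel())[1:])+1
    box(rays(c,.044),L==i,(-1,1),'fixed')
def green(c,roi):
    a,b,d,e=roi
    m=np.zeros((420,560),bool); m[b:e,a:d]=1
    W=cloud(c)
    box(rays(c,.044),m&(W[...,2]>.036)&(W[...,2]<.055),(-1,1),'greencarton')
E
python3 - <<'E'
from rk import *
c=dict(np.load('w1.npz'))
green(c,(190,5,255,130)); rack(c,(250,190,372,325))
E
```

```text
greencarton 4239 z 0.044 [0.4806 0.1635] rect [480.6 161. ] [ 56.3 129. ] 0.4
rail 504 dir 79.86 c 541.0 -115.0 n [-5.7 -0.  22.6] t -89.1 91.2
rail 720 dir 76.67 c 611.0 -129.6 n [-19.5  -0.    7.8] t -88.5 90.6
rail 90 dir 89.78 c 686.9 -90.9 n [-11.2   0.1   5.2] t -20.4 14.6
rail 42 dir -12.17 c 653.1 -86.9 n [-2.2 -0.   2.4] t -18.4 16.6
red 304 z 0.036 [ 0.5665 -0.1774] rect [ 609.  -148.2] [175.7  84.5] 29.0
fixed 2506 z 0.044 [ 0.6407 -0.1483] rect [ 640.3 -150.1] [130.1  56.2] 78.0
```

```bash
cat >> rk.py <<'E'
def lane(c,roi,yaw=78.0,ref=(640.3,-150.1)):
    a,b,d,e=roi
    m=np.zeros((420,560),bool); m[b:e,a:d]=1
    W=cloud(c); h,s,v=cv2.split(cv2.cvtColor(c['color'],cv2.COLOR_RGB2HSV))
    y=np.radians(yaw); X=-np.array([np.cos(y),np.sin(y)]); Y=np.array([-X[1],X[0]])
    f=lambda z:(rays(c,z)[...,:2]*1000-ref)@np.stack([X,Y],1)
    P=f(.018); wood=m&(s>60)&(h>8)&(h<30)&(np.abs(W[...,2]-.016)<.006)
    q=P[wood]; 
    for x0 in range(-120,70,10):
        k=q[(q[:,0]>=x0)&(q[:,0]<x0+10)]
        out=[]
        for lo,hi in((-130,-85),(-70,-20)):
            g=k[(k[:,1]>lo)&(k[:,1]<hi),1]
            if len(g)>3: out.append((round(g.min(),1),round(g.max(),1)))
        print(x0,out)
    red=m&((h<6)|(h>174))&(s>150); q=f(.036)[red&(np.abs(W[...,2]-.036)<.006)]
    q=q[(q[:,1]>-110)&(q[:,1]<-35)]
    print('red x pct',np.percentile(q[:,0],[0,2,10,50,98]).round(1),'y',np.percentile(q[:,1],[2,98]).round(1))
E
python3 - <<'E'
from rk import *
c=dict(np.load('w1.npz'))
lane(c,(250,190,372,325))
E
```

```text
-120 []
-110 [(np.float64(-114.5), np.float64(-109.2)), (np.float64(-30.3), np.float64(-24.0))]
-100 [(np.float64(-113.8), np.float64(-105.6)), (np.float64(-34.5), np.float64(-23.6))]
-90 [(np.float64(-110.3), np.float64(-101.9)), (np.float64(-37.2), np.float64(-28.6))]
-80 [(np.float64(-108.4), np.float64(-100.8)), (np.float64(-38.8), np.float64(-29.6))]
-70 [(np.float64(-108.3), np.float64(-100.8)), (np.float64(-38.3), np.float64(-21.5))]
-60 [(np.float64(-108.1), np.float64(-101.0)), (np.float64(-38.3), np.float64(-26.1))]
-50 [(np.float64(-108.3), np.float64(-100.8)), (np.float64(-38.6), np.float64(-26.1))]
-40 [(np.float64(-108.2), np.float64(-101.0)), (np.float64(-38.6), np.float64(-26.4))]
-30 [(np.float64(-108.2), np.float64(-100.8)), (np.float64(-38.5), np.float64(-26.2))]
-20 [(np.float64(-108.1), np.float64(-100.8)), (np.float64(-38.5), np.float64(-26.6))]
-10 [(np.float64(-108.3), np.float64(-101.0)), (np.float64(-38.4), np.float64(-26.5))]
0 [(np.float64(-108.3), np.float64(-101.2)), (np.float64(-38.3), np.float64(-26.8))]
10 [(np.float64(-108.2), np.float64(-101.0)), (np.float64(-38.7), np.float64(-26.6))]
20 [(np.float64(-108.0), np.float64(-101.0)), (np.float64(-38.3), np.float64(-26.5))]
30 [(np.float64(-108.2), np.float64(-100.8)), (np.float64(-38.2), np.float64(-26.8))]
40 [(np.float64(-108.5), np.float64(-101.0)), (np.float64(-38.1), np.float64(-26.7))]
50 [(np.float64(-108.3), np.float64(-101.2)), (np.float64(-37.2), np.float64(-26.2))]
60 [(np.float64(-108.5), np.float64(-85.9)), (np.float64(-61.4), np.float64(-26.5))]
red x pct [35.2 36.1 37.5 43.9 70.2] y [-94.4 -43.6]
```

>>> move_arm:
  plan:
    - {"delta_pos": [0.06, -0.026, 0.05], "turn": [0, 0, 0], "fingers": 0}
    - {"delta_pos": [0.11, -0.05, 0.1], "turn": [0, 0, 0], "fingers": 0}
    - {"delta_pos": [0.16, -0.07, 0.15], "turn": [0, 0, 0], "fingers": 0}
    - {"delta_pos": [0.1795, -0.0786, 0.2], "turn": [0, 0, 0], "fingers": 0}
    - {"delta_pos": [0.1795, -0.0786, 0.25], "turn": [0, 0, 0], "fingers": 0}
    - {"delta_pos": [0.1795, -0.0786, 0.28], "turn": [0, 0, 0], "fingers": 0}
    - {"delta_pos": [0.1795, -0.0786, 0.31], "turn": [0, 0, 0], "fingers": 0}
    - {"delta_pos": [0.1795, -0.0786, 0.33], "turn": [0, 0, 0], "fingers": 0}
    - {"delta_pos": [0.1795, -0.0786, 0.343], "turn": [0, 0, 0], "fingers": 0}
    - {"delta_pos": [0.1795, -0.0786, 0.343], "turn": [0, 0, 0], "fingers": 0}
    - {"delta_pos": [0.1795, -0.0786, 0.343], "turn": [0, 0, 0], "fingers": 0}
  force: 20

```text
clock: 5.88
position: [0.4807, 0.21, 0.029]
ee_rot: [0.707, 0.707, 0.001, 0.0]
ft_force: [1.2, 0.5, -0.6]
grip_width: 1.001
grasp_force: 0.0
```

>>> move_arm:
  plan:
    - {"delta_pos": [0, 0, 0], "turn": [0, 0, 0], "fingers": 0.2}
    - {"delta_pos": [0, 0, 0], "turn": [0, 0, 0], "fingers": 0.3}
    - {"delta_pos": [0, 0, 0], "turn": [0, 0, 0], "fingers": 0.36}
    - {"delta_pos": [0, 0, 0], "turn": [0, 0, 0], "fingers": 0.42}
    - {"delta_pos": [0, 0, 0], "turn": [0, 0, 0], "fingers": 0.42}
  force: 20

```text
clock: 6.5
position: [0.4804, 0.2095, 0.0282]
ee_rot: [0.707, 0.707, 0.0, 0.0]
ft_force: [-0.7, 0.1, 0.0]
grip_width: 0.582
grasp_force: 0.0
```

>>> move_arm:
  plan:
    - {"delta_pos": [0, 0, 0], "turn": [0, 0, 0], "fingers": 0.5}
    - {"delta_pos": [0, 0, 0], "turn": [0, 0, 0], "fingers": 0.6}
    - {"delta_pos": [0, 0, 0], "turn": [0, 0, 0], "fingers": 0.6}
  force: 20

```text
clock: 6.88
position: [0.4813, 0.2104, 0.0301]
ee_rot: [0.707, 0.707, 0.001, 0.0]
ft_force: [-5.1, -1.4, 18.1]
grip_width: 0.402
grasp_force: 9.0
```

Run:
```python
from rk import *
c=wrist('w2.png'); W=cloud(c)
h,s,v=cv2.split(cv2.cvtColor(c['color'],cv2.COLOR_RGB2HSV)); g=(h>45)&(h<85)&(s>80)
p=W[g&(W[...,1]>.02)&(W[...,1]<.3)]; print(len(p),np.nanpercentile(p,[1,50,99],axis=0).round(3)); print(get_obs()['grip_width'])
```

```text
14337 [[0.426 0.163 0.008]
 [0.481 0.22  0.044]
 [0.536 0.228 0.14 ]]
0.4071064359708455
```

View pics/w2.png

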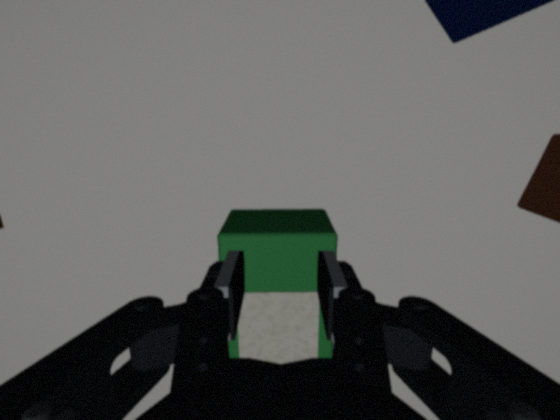

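Run:
```python
from rk import *
c=wrist(); W=cloud(c)
for v in (225,245,260,280,300,320,340):
    print(v,[(u,*(W[v,u]*1000).round(0)) for u in (215,228,240,280,320,326,332)])
o=get_obs();print(o['ft_force'],o['position'])
```

```text
225 [(215, np.float64(442.0), np.float64(216.0), np.float64(-0.0)), (228, np.float64(455.0), np.float64(226.0), np.float64(31.0)), (240, np.float64(461.0), np.float64(226.0), np.float64(31.0)), (280, np.float64(481.0), np.float64(227.0), np.float64(32.0)), (320, np.float64(501.0), np.float64(226.0), np.float64(31.0)), (326, np.float64(504.0), np.float64(227.0), np.float64(32.0)), (332, np.float64(507.0), np.float64(226.0), np.float64(30.0))]
245 [(215, np.float64(442.0), np.float64(203.0), np.float64(-1.0)), (228, np.float64(457.0), np.float64(221.0), np.float64(44.0)), (240, np.float64(462.0), np.float64(221.0), np.float64(43.0)), (280, np.float64(481.0), np.float64(221.0), np.float64(44.0)), (320, np.float64(500.0), np.float64(221.0), np.float64(43.0)), (326, np.float64(502.0), np.float64(221.0), np.float64(44.0)), (332, np.float64(505.0), np.float64(221.0), np.float64(44.0))]
260 [(215, np.float64(441.0), np.float64(194.0), np.float64(-0.0)), (228, np.float64(459.0), np.float64(220.0), np.float64(58.0)), (240, np.float64(464.0), np.float64(219.0), np.float64(57.0)), (280, np.float
[... 1396 characters left out ...]
.float64(501.0), np.float64(181.0), np.float64(43.0)), (326, np.float64(498.0), np.float64(204.0), np.float64(77.0)), (332, np.float64(500.0), np.float64(206.0), np.float64(81.0))]
340 [(215, np.float64(465.0), np.float64(225.0), np.float64(117.0)), (228, np.float64(462.0), np.float64(198.0), np.float64(81.0)), (240, np.float64(461.0), np.float64(170.0), np.float64(44.0)), (280, np.float64(481.0), np.float64(170.0), np.float64(44.0)), (320, np.float64(501.0), np.float64(170.0), np.float64(44.0)), (326, np.float64(504.0), np.float64(170.0), np.float64(44.0)), (332, np.float64(500.0), np.float64(198.0), np.float64(81.0))]
[-4.33032951 -0.93348328 18.37556702] [0.4813469  0.21037936 0.03012587]
```

The picture shows the fingertips (238 and 322, rows 250–340) resting on the carton's top face, not beside it: the tips stand higher than I assumed. I'm reopening to measure them.

>>> move_arm:
  plan:
    - {"delta_pos": [0, 0, -0.01], "turn": [0, 0, 0], "fingers": 0.4}
    - {"delta_pos": [0, 0, -0.01], "turn": [0, 0, 0], "fingers": 0}
    - {"delta_pos": [0, 0, -0.01], "turn": [0, 0, 0], "fingers": 0}
    - {"delta_pos": [0, 0, -0.01], "turn": [0, 0, 0], "fingers": 0}

```text
clock: 7.48
position: [0.4802, 0.2094, 0.0379]
ee_rot: [0.707, 0.707, -0.0, -0.0]
ft_force: [-0.5, -0.3, 0.5]
grip_width: 1.002
grasp_force: 0.0
```

Run:
```python
from rk import *
for n in ('wrist','side'):
    o=get_obs(); c=wrist() if n=='wrist' else camera(n); W=cloud(c)
    h,s,v=cv2.split(cv2.cvtColor(c['color'],cv2.COLOR_RGB2HSV))
    k=(v<70)&(s<120)&(np.abs(W[...,0]-.481)<.075)&(np.abs(W[...,1]-.21)<.025)&(W[...,2]>.006)&(W[...,2]<.09)
    p=W[k]*1000
    for lo,hi in((400,470),(470,490),(490,560)):
        q=p[(p[:,0]>lo)&(p[:,0]<hi)]
        if len(q): print(n,lo,len(q),'zmin',np.percentile(q[:,2],[0,1,5,20]).round(0),'low pts',q[q[:,2]<np.percentile(q[:,2],5)].mean(0).round(0))
print(o['position'],o['grip_width'],o['ft_force'])
```

```text
wrist 400 1280 zmin [ 6. 19. 64. 70.] low pts [454. 221.  32.]
wrist 470 9 zmin [6. 6. 7. 8.] low pts [476. 226.   6.]
wrist 490 1276 zmin [ 6. 18. 43. 70.] low pts [506. 217.  31.]
side 400 49 zmin [ 7.  7. 10. 34.] low pts [452. 206.   8.]
side 490 38 zmin [66. 67. 70. 75.] low pts [523. 210.  67.]
[0.48019951 0.20938011 0.03786099] 0.9961927170388791 [0.38575064 0.41651937 0.4494688 ]
```

>>> move_arm:
  plan:
    - {"delta_pos": [0, 0, 0.015], "turn": [0, 0, 0], "fingers": 0}
    - {"delta_pos": [0, 0, 0.03], "turn": [0, 0, 0], "fingers": 0}
    - {"delta_pos": [0, 0, 0.0345], "turn": [0, 0, 0], "fingers": 0}
    - {"delta_pos": [0, 0, 0.0345], "turn": [0, 0, 0], "fingers": 0}
    - {"delta_pos": [0, 0, 0.0345], "turn": [0, 0, 0], "fingers": 0.2}
    - {"delta_pos": [0, 0, 0.0345], "turn": [0, 0, 0], "fingers": 0.3}
    - {"delta_pos": [0, 0, 0.0345], "turn": [0, 0, 0], "fingers": 0.36}
    - {"delta_pos": [0, 0, 0.0345], "turn": [0, 0, 0], "fingers": 0.4}
    - {"delta_pos": [0, 0, 0.0345], "turn": [0, 0, 0], "fingers": 0.45}
  force: 20

```text
clock: 8.7
position: [0.4807, 0.2097, 0.0042]
ee_rot: [0.707, 0.707, 0.0, 0.0]
ft_force: [-2.0, -0.5, 6.1]
grip_width: 0.649
grasp_force: 22.0
```

Units first: turns go in shares of 2 rad. So 0.209 rad is 0.1045.

>>> move_arm:
  plan:
    - {"delta_pos": [-0.01, 0.015, 0], "turn": [0, 0, 0.01], "fingers": 0.45}
    - {"delta_pos": [-0.022, 0.033, 0], "turn": [0, 0, 0.025], "fingers": 0.45}
    - {"delta_pos": [-0.034, 0.052, 0], "turn": [0, 0, 0.04], "fingers": 0.45}
    - {"delta_pos": [-0.046, 0.07, 0], "turn": [0, 0, 0.055], "fingers": 0.45}
    - {"delta_pos": [-0.058, 0.088, 0], "turn": [0, 0, 0.07], "fingers": 0.45}
    - {"delta_pos": [-0.07, 0.106, 0], "turn": [0, 0, 0.085], "fingers": 0.45}
    - {"delta_pos": [-0.082, 0.124, 0], "turn": [0, 0, 0.0975], "fingers": 0.45}
    - {"delta_pos": [-0.091, 0.138, 0], "turn": [0, 0, 0.1035], "fingers": 0.45}
    - {"delta_pos": [-0.0957, 0.145, 0], "turn": [0, 0, 0.1045], "fingers": 0.45}
    - {"delta_pos": [-0.0957, 0.145, 0], "turn": [0, 0, 0.1045], "fingers": 0.45}

```text
clock: 9.95
position: [0.6265, 0.1139, 0.0043]
ee_rot: [0.777, 0.629, 0.001, 0.0]
ft_force: [2.6, 0.4, 4.0]
grip_width: 0.656
grasp_force: 21.9
```

```bash
cat > g.py <<'E'
from rk import *
# carton's visible top in tray frame, from scene + side: ray to z=.044
O=np.array([589.8,-52.5]); y=np.radians(78.); X=-np.array([np.cos(y),np.sin(y)]); B=np.stack([X,[-X[1],X[0]]],1)
for n in ('scene','side'):
    c=camera(n); W=cloud(c); T=(W[...,:2]*1000-O)@B
    h,s,v=cv2.split(cv2.cvtColor(c['color'],cv2.COLOR_RGB2HSV))
    near=(np.abs(T[...,1])<60)&(T[...,0]>-260)&(T[...,0]<70)
    g=near&(np.abs(W[...,2]-.044)<.006)&(h>45)&(h<85)&(s>80)
    w=near&(np.abs(W[...,2]-.044)<.006)&(s<60)
    q=((rays(c,.044)[...,:2]*1000-O)@B)[g]
    print(n,len(q),'x',np.percentile(q[:,0],[.5,99.5]).round(1),'y',np.percentile(q[:,1],[1,99]).round(1),'label px',w.sum())
    r=cv2.minAreaRect(q.astype(np.float32)); print(np.round(r[0],1),np.round(r[1],1),round(r[2],2))
o=get_obs();print((o['position'][:2]*1000-O)@B)
E
python3 g.py
```

```text
scene 175 x [-186.8  -60.7] y [-21.3  34.6] label px 336
[-123.8    7.5] [ 59.1 127.4] 87.5
side 239 x [-197.   -62.2] y [-29.5  28.2] label px 125
[-129.    -1.6] [ 60.  136.2] 89.64
[-170.40701446    1.21971296]
```

>>> move_arm:
  plan:
    - {"delta_pos": [-0.01, -0.001, 0], "turn": [0, 0, 0], "fingers": 0.45}
    - {"delta_pos": [-0.02, -0.001, 0], "turn": [0, 0, 0], "fingers": 0.45}
    - {"delta_pos": [-0.03, -0.001, 0], "turn": [0, 0, 0], "fingers": 0.45}
    - {"delta_pos": [-0.04, -0.001, 0], "turn": [0, 0, 0], "fingers": 0.45}
    - {"delta_pos": [-0.047, -0.001, 0], "turn": [0, 0, 0], "fingers": 0.45}
    - {"delta_pos": [-0.054, -0.001, 0], "turn": [0, 0, 0], "fingers": 0.45}
    - {"delta_pos": [-0.061, -0.001, 0], "turn": [0, 0, 0], "fingers": 0.45}
    - {"delta_pos": [-0.068, -0.001, 0], "turn": [0, 0, 0], "fingers": 0.45}

```text
clock: 11.05
position: [0.6105, 0.0486, 0.0042]
ee_rot: [0.777, 0.63, 0.001, -0.0]
ft_force: [1.0, 5.0, 4.8]
grip_width: 0.653
grasp_force: 22.0
```

```bash
python3 g.py
```

```text
scene 206 x [-120.9    6.8] y [-23.8  32.7] label px 304
[-56.8   4.7] [ 55.8 129.7] 88.4
side 200 x [-128.8    6.9] y [-33.9  25.9] label px 120
[-61.4  -4.2] [ 60.4 137.4] 89.54
[-101.94349839   -0.65232326]
```

>>> move_arm:
  plan:
    - {"delta_pos": [-0.008, 0, 0], "turn": [0, 0, 0], "fingers": 0.45}
    - {"delta_pos": [-0.018, 0, 0], "turn": [0, 0, 0], "fingers": 0.45}
    - {"delta_pos": [-0.028, 0, 0], "turn": [0, 0, 0], "fingers": 0.45}
    - {"delta_pos": [-0.038, 0, 0], "turn": [0, 0, 0], "fingers": 0.45}
    - {"delta_pos": [-0.048, 0, 0], "turn": [0, 0, 0], "fingers": 0.45}
    - {"delta_pos": [-0.056, 0, 0], "turn": [0, 0, 0], "fingers": 0.45}
    - {"delta_pos": [-0.061, 0, 0], "turn": [0, 0, 0], "fingers": 0.45}
    - {"delta_pos": [-0.061, 0, 0], "turn": [0, 0, 0], "fingers": 0.45}

```text
clock: 12.15
position: [0.5977, -0.0121, 0.0042]
ee_rot: [0.777, 0.63, 0.0, 0.0]
ft_force: [0.4, 1.8, 6.1]
grip_width: 0.654
grasp_force: 22.2
```

```bash
python3 g.py
```

```text
scene 206 x [-60.3  68. ] y [-24.5  32.3] label px 296
[3.8 3.7] [129.1  58.2] 0.45
side 169 x [-70.1  65.4] y [-32.7  25.8] label px 113
[-2.3 -3.4] [136.5  60.1] 0.8
[-41.16130368  -0.64709138]
```

>>> move_arm:
  plan:
    - {"delta_pos": [0, 0, 0], "turn": [0, 0, 0], "fingers": 0.2}
    - {"delta_pos": [0, 0, 0], "turn": [0, 0, 0], "fingers": 0}
    - {"delta_pos": [0, 0, 0], "turn": [0, 0, 0], "fingers": 0}
    - {"delta_pos": [0, 0, -0.03], "turn": [0, 0, 0], "fingers": 0}
    - {"delta_pos": [0, 0, -0.07], "turn": [0, 0, 0], "fingers": 0.3}
    - {"delta_pos": [0.025, 0, -0.08], "turn": [0, 0, 0], "fingers": 1}
    - {"delta_pos": [0.047, 0, -0.08], "turn": [0, 0, 0], "fingers": 1}
    - {"delta_pos": [0.047, 0, -0.08], "turn": [0, 0, 0], "fingers": 1}
    - {"delta_pos": [0.047, 0, -0.08], "turn": [0, 0, 0], "fingers": 1}
    - {"delta_pos": [0.047, 0, -0.05], "turn": [0, 0, 0], "fingers": 1}
    - {"delta_pos": [0.047, 0, -0.027], "turn": [0, 0, 0], "fingers": 1}
    - {"delta_pos": [0.047, 0, -0.027], "turn": [0, 0, 0], "fingers": 1}

```text
clock: 13.75
position: [0.6058, 0.0323, 0.0289]
ee_rot: [0.777, 0.629, -0.002, -0.001]
ft_force: [-0.7, 0.3, -0.3]
grip_width: 0.002
grasp_force: 0.0
```

```bash
python3 g.py
python3 - <<'E'
from rk import *
c=camera('side'); cv2.imwrite('pics/s3.png',cv2.resize(c['color'][140:290,190:340,::-1],None,fx=4,fy=4,interpolation=cv2.INTER_CUBIC))
E
```

```text
scene 338 x [-59.9  68.3] y [-23.7  32.1] label px 355
[4.6 4.3] [ 57.3 129.7] 89.35
side 186 x [-69.4  66.8] y [-32.9  13.1] label px 192
[ -2.2 -11.1] [139.3  48.2] 2.6
[-87.37385638  -0.27622301]
```

View pics/s3.png

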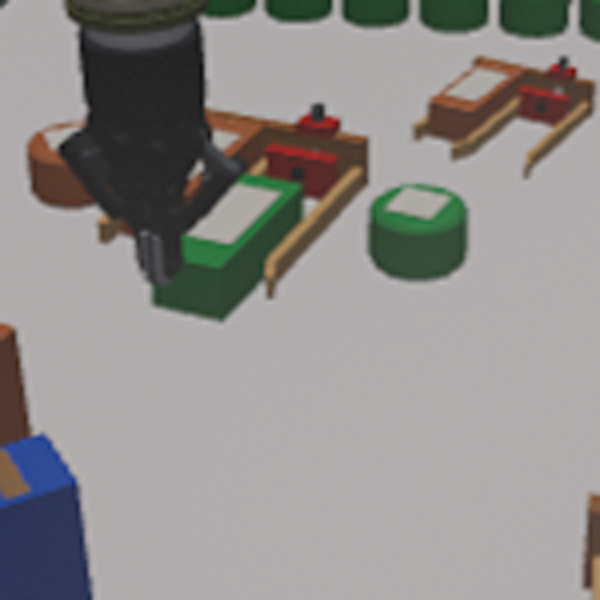

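The picture shows the carton in the lane with its label up at (235,215). The shut fingertips are just behind its foot at (157,270), and the red block is ahead at (300,168).

>>> move_arm:
  plan:
    - {"delta_pos": [-0.008, 0, 0.006], "turn": [0, 0, 0], "fingers": 1}
    - {"delta_pos": [-0.014, 0, 0.006], "turn": [0, 0, 0], "fingers": 1}
    - {"delta_pos": [-0.018, 0, 0.006], "turn": [0, 0, 0], "fingers": 1}
    - {"delta_pos": [-0.022, 0, 0.006], "turn": [0, 0, 0], "fingers": 1}
    - {"delta_pos": [-0.026, 0, 0.006], "turn": [0, 0, 0], "fingers": 1}
    - {"delta_pos": [-0.03, 0, 0.006], "turn": [0, 0, 0], "fingers": 1}
    - {"delta_pos": [-0.034, 0, 0.006], "turn": [0, 0, 0], "fingers": 1}
    - {"delta_pos": [-0.038, 0, 0.006], "turn": [0, 0, 0], "fingers": 1}
    - {"delta_pos": [-0.042, 0, 0.006], "turn": [0, 0, 0], "fingers": 1}
    - {"delta_pos": [-0.046, 0, 0.006], "turn": [0, 0, 0], "fingers": 1}

```text
clock: 15.15
position: [0.598, -0.0113, 0.0249]
ee_rot: [0.777, 0.63, 0.0, 0.0]
ft_force: [1.3, 2.9, 1.7]
grip_width: -0.003
grasp_force: 1.5
```

```bash
python3 g.py
```

```text
scene 159 x [-30.8  67.9] y [-24.4  33.4] label px 315
[14.  23.2] [93.  60.9] 35.1
side 114 x [-40.7  66.8] y [-32.6  -1.5] label px 142
[ 12.8 -15.7] [ 33.5 109.3] 89.64
[-41.25402583  -0.57782561]
```

>>> move_arm:
  plan:
    - {"delta_pos": [-0.002, 0, 0], "turn": [0, 0, 0], "fingers": 1}
    - {"delta_pos": [-0.004, 0, 0], "turn": [0, 0, 0], "fingers": 1}
    - {"delta_pos": [-0.006, 0, 0], "turn": [0, 0, 0], "fingers": 1}
    - {"delta_pos": [-0.008, 0, 0], "turn": [0, 0, 0], "fingers": 1}
    - {"delta_pos": [-0.01, 0, 0], "turn": [0, 0, 0], "fingers": 1}

```text
clock: 15.88
position: [0.5958, -0.0211, 0.0247]
ee_rot: [0.777, 0.629, 0.0, 0.0]
ft_force: [-0.2, 3.6, 0.8]
grip_width: 0.002
grasp_force: 1.5
```

```bash
cat > f.py <<'E'
from h import *
y=np.radians(78.); X=-np.array([np.cos(y),np.sin(y)]); O=np.array([.5898,-.0525])
o=get_obs(); f=o['ft_force']; print('push',-f[:2]@X,'lat',f[:2]@[-X[1],X[0]],'fz',f[2],'tx',(o['position'][:2]-O)@X*1000,'v',abs(o['joint_velocities']).max())
E
python3 f.py
```

```text
push 3.476896282834692 lat -0.9261205804681786 fz 0.8109234736016551 tx -31.964998761956277 v 0.027693491052554895
```

>>> move_arm:
  plan:
    - {"delta_pos": [-0.001, 0, 0], "turn": [0, 0, 0], "fingers": 1}
    - {"delta_pos": [-0.002, 0, 0], "turn": [0, 0, 0], "fingers": 1}
    - {"delta_pos": [-0.003, 0, 0], "turn": [0, 0, 0], "fingers": 1}
    - {"delta_pos": [-0.004, 0, 0], "turn": [0, 0, 0], "fingers": 1}

```text
clock: 16.38
position: [0.595, -0.0249, 0.0247]
ee_rot: [0.777, 0.63, 0.0, 0.0]
ft_force: [0.8, 2.7, 2.1]
grip_width: -0.001
grasp_force: 1.5
```

>>> move_arm:
  plan:
    - {"delta_pos": [-0.001, 0, 0], "turn": [0, 0, 0], "fingers": 1}
    - {"delta_pos": [-0.002, 0, 0], "turn": [0, 0, 0], "fingers": 1}
    - {"delta_pos": [-0.002, 0, 0], "turn": [0, 0, 0], "fingers": 1}

```text
clock: 16.75
position: [0.5945, -0.0271, 0.0247]
ee_rot: [0.777, 0.629, -0.0, 0.0]
ft_force: [0.1, 2.6, 0.7]
grip_width: -0.002
grasp_force: 1.1
```

>>> move_arm:
  plan:
    - {"delta_pos": [-0.0005, 0, 0], "turn": [0, 0, 0], "fingers": 1}
    - {"delta_pos": [-0.001, 0, 0], "turn": [0, 0, 0], "fingers": 1}
    - {"delta_pos": [-0.0015, 0, 0], "turn": [0, 0, 0], "fingers": 1}

```text
clock: 17.12
position: [0.5943, -0.0283, 0.0247]
ee_rot: [0.777, 0.63, 0.0, 0.0]
ft_force: [0.8, 3.8, 1.3]
grip_width: 0.001
grasp_force: 1.5
```

>>> move_arm:
  plan:
    - {"delta_pos": [-0.0005, 0, 0], "turn": [0, 0, 0], "fingers": 1}
    - {"delta_pos": [-0.001, 0, 0], "turn": [0, 0, 0], "fingers": 1}
    - {"delta_pos": [-0.001, 0, 0], "turn": [0, 0, 0], "fingers": 1}

```text
clock: 17.5
position: [0.5941, -0.0294, 0.0247]
ee_rot: [0.777, 0.629, 0.0, 0.0]
ft_force: [-0.4, 1.7, 1.7]
grip_width: -0.0
grasp_force: 1.3
```

>>> move_arm:
  plan:
    - {"delta_pos": [-0.0005, 0, 0], "turn": [0, 0, 0], "fingers": 1}
    - {"delta_pos": [-0.001, 0, 0], "turn": [0, 0, 0], "fingers": 1}
    - {"delta_pos": [-0.0015, 0, 0], "turn": [0, 0, 0], "fingers": 1}

```text
clock: 17.88
position: [0.5938, -0.0307, 0.0247]
ee_rot: [0.777, 0.629, 0.0, 0.0]
ft_force: [0.8, 2.7, 1.2]
grip_width: -0.003
grasp_force: 1.5
```

>>> move_arm:
  plan:
    - {"delta_pos": [-0.0005, 0, 0], "turn": [0, 0, 0], "fingers": 1}
    - {"delta_pos": [-0.001, 0, 0], "turn": [0, 0, 0], "fingers": 1}
    - {"delta_pos": [-0.0015, 0, 0], "turn": [0, 0, 0], "fingers": 1}

```text
clock: 18.25
position: [0.5934, -0.0322, 0.0247]
ee_rot: [0.777, 0.63, 0.0, -0.0]
ft_force: [0.4, 3.5, 1.6]
grip_width: 0.004
grasp_force: 1.7
```

>>> move_arm:
  plan:
    - {"delta_pos": [-0.0005, 0, 0], "turn": [0, 0, 0], "fingers": 1}
    - {"delta_pos": [-0.001, 0, 0], "turn": [0, 0, 0], "fingers": 1}
    - {"delta_pos": [-0.0015, 0, 0], "turn": [0, 0, 0], "fingers": 1}

```text
clock: 18.62
position: [0.5931, -0.0336, 0.0247]
ee_rot: [0.777, 0.63, 0.0, -0.0]
ft_force: [1.5, 3.5, 1.1]
grip_width: 0.004
grasp_force: 1.8
```

```bash
python3 f.py; python3 g.py
```

```text
push 3.706511340931232 lat 0.6957073278999044 fz 1.1319829890757023 tx -19.130809028007278 v 0.006605212714659255
scene 127 x [-7.6 68. ] y [-24.3  32.4] label px 220
[33.3  6.8] [74.9 57.4] 8.56
side 92 x [-23.5  65.8] y [-32.7  11.3] label px 110
[ 17.4 -18.4] [40.8 99.1] 74.04
[-19.03174779  -0.63981397]
```

>>> move_arm:
  plan:
    - {"delta_pos": [-0.0005, 0, 0], "turn": [0, 0, 0], "fingers": 1}
    - {"delta_pos": [-0.001, 0, 0], "turn": [0, 0, 0], "fingers": 1}
    - {"delta_pos": [-0.0015, 0, 0], "turn": [0, 0, 0], "fingers": 1}

```text
clock: 19.1
position: [0.5931, -0.034, 0.0248]
ee_rot: [0.777, 0.63, 0.001, -0.0]
ft_force: [2.8, 6.8, -0.8]
grip_width: 0.003
grasp_force: 3.8
```

>>> move_arm:
  plan:
    - {"delta_pos": [-0.0005, 0, 0], "turn": [0, 0, 0], "fingers": 1}
    - {"delta_pos": [-0.001, 0, 0], "turn": [0, 0, 0], "fingers": 1}
    - {"delta_pos": [-0.001, 0, 0], "turn": [0, 0, 0], "fingers": 1}

```text
clock: 19.48
position: [0.5931, -0.0341, 0.0248]
ee_rot: [0.777, 0.63, 0.001, -0.0]
ft_force: [1.9, 8.6, -0.8]
grip_width: 0.001
grasp_force: 4.6
```

```bash
python3 f.py
```

```text
push 8.833797989721146 lat 0.06551290967320456 fz -0.8201218962449379 tx -18.715603890429254 v 0.001724425778646912
```

>>> move_arm:
  plan:
    - {"delta_pos": [-0.0004, 0, 0], "turn": [0, 0, 0], "fingers": 1}
    - {"delta_pos": [-0.0008, 0, 0], "turn": [0, 0, 0], "fingers": 1}
    - {"delta_pos": [-0.0012, 0, 0], "turn": [0, 0, 0], "fingers": 1}
    - {"delta_pos": [-0.0012, 0, 0], "turn": [0, 0, 0], "fingers": 1}
    - {"delta_pos": [-0.0012, 0, 0], "turn": [0, 0, 0], "fingers": 1}
    - {"delta_pos": [-0.0012, 0, 0], "turn": [0, 0, 0], "fingers": 1}
    - {"delta_pos": [-0.0012, 0, 0], "turn": [0, 0, 0], "fingers": 1}
    - {"delta_pos": [-0.0012, 0, 0], "turn": [0, 0, 0], "fingers": 1}

```text
clock: 20.48
position: [0.5931, -0.0341, 0.0249]
ee_rot: [0.776, 0.63, 0.002, -0.001]
ft_force: [3.4, 12.4, -0.7]
grip_width: 0.002
grasp_force: 6.1
```

```bash
python3 f.py
```

```text
push 12.876747853758992 lat 0.7443978978192876 fz -0.6797026857104229 tx -18.636652874573763 v 0.0010088132166292613
```

>>> move_arm:
  plan:
    - {"delta_pos": [0, 0, 0], "turn": [0, 0, 0], "fingers": 1}
    - {"delta_pos": [0, 0, 0], "turn": [0, 0, 0], "fingers": 1}
    - {"delta_pos": [0.003, 0, 0], "turn": [0, 0, 0], "fingers": 1}
    - {"delta_pos": [0.008, 0, 0], "turn": [0, 0, 0], "fingers": 1}
    - {"delta_pos": [0.02, 0, 0], "turn": [0, 0, 0], "fingers": 1}
    - {"delta_pos": [0.045, 0, 0], "turn": [0, 0, 0], "fingers": 1}
    - {"delta_pos": [0.07, 0, -0.05], "turn": [0, 0, 0], "fingers": 1}
    - {"delta_pos": [0.09, 0, -0.11], "turn": [0, 0, 0], "fingers": 1}
    - {"delta_pos": [0.09, 0, -0.17], "turn": [0, 0, 0], "fingers": 1}
    - {"delta_pos": [0.09, 0, -0.2], "turn": [0, 0, 0], "fingers": 1}
    - {"delta_pos": [0.09, 0, -0.2], "turn": [0, 0, 0], "fingers": 1}
    - {"delta_pos": [0.09, 0, -0.2], "turn": [0, 0, 0], "fingers": 1}

```text
clock: 21.98
position: [0.6105, 0.0508, 0.2237]
ee_rot: [0.777, 0.63, -0.001, -0.0]
ft_force: [0.2, 0.8, -1.0]
grip_width: -0.002
grasp_force: 0.0
```

```bash
python3 - <<'E'
from rk import *
c=wrist('w4.png'); np.savez('w4.npz',**c)
O=np.array([589.8,-52.5]); y=np.radians(78.); X=-np.array([np.cos(y),np.sin(y)]); B=np.stack([X,[-X[1],X[0]]],1)
W=cloud(c); h,s,v=cv2.split(cv2.cvtColor(c['color'],cv2.COLOR_RGB2HSV))
P=(rays(c,.044)[...,:2]*1000-O)@B
T=(W[...,:2]*1000-O)@B
k=(np.abs(W[...,2]-.044)<.005)&(np.abs(T[...,1])<38)&(T[...,0]>-40)&(T[...,0]<135)
q=P[k];print('carton',np.percentile(q,[.5,99.5],axis=0).round(1)); print(cv2.minAreaRect(q.astype(np.float32)))
red=((h<6)|(h>174))&(s>150)&(np.abs(T[...,1])<32)&(T[...,0]<160)
P=(rays(c,.036)[...,:2]*1000-O)@B; q=P[red]; print('red',np.percentile(q[:,0],[0,2,10,50]))
cr=c['color'][:,:,::-1]; cv2.imwrite('pics/w4.png',cr)
E
python3 f.py
```

```text
carton [[ 82.7  -7.8]
 [115.5   5.6]]
((99.05692291259766, -1.1233673095703125), (32.795997619628906, 15.842641830444336), 0.08794949948787689)
red [-276.81744333 -273.56871609   31.06908996  131.47740278]
push 0.22181308196670357 lat -0.1641316696388221 fz -0.5299687038391659 tx -105.27051730152954 v 0.006462473734560861
```

View pics/w4.png

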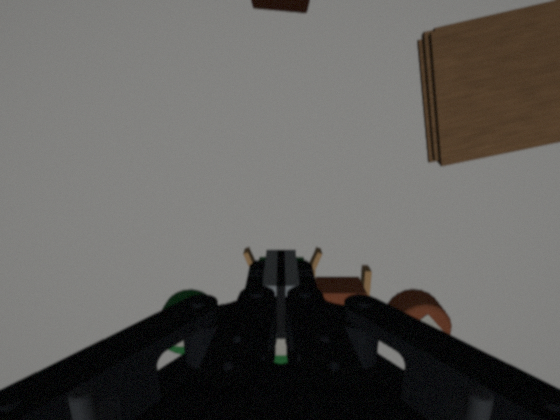

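The gripper hides the carton in this view. I'm moving past the rack so that the wrist camera looks down on the lane.

>>> move_arm:
  plan:
    - {"delta_pos": [0, 0, -0.06], "turn": [0, 0, 0], "fingers": 1}
    - {"delta_pos": [-0.05, 0, -0.1], "turn": [0, 0, 0], "fingers": 1}
    - {"delta_pos": [-0.11, 0, -0.1], "turn": [0, 0, 0], "fingers": 1}
    - {"delta_pos": [-0.17, 0, -0.1], "turn": [0, 0, 0], "fingers": 1}
    - {"delta_pos": [-0.22, 0, -0.1], "turn": [0, 0, 0], "fingers": 1}
    - {"delta_pos": [-0.25, 0, -0.1], "turn": [0, 0, 0], "fingers": 1}
    - {"delta_pos": [-0.25, 0, -0.1], "turn": [0, 0, 0], "fingers": 1}
    - {"delta_pos": [-0.25, 0, -0.1], "turn": [0, 0, 0], "fingers": 1}

```text
clock: 23.02
position: [0.5592, -0.1928, 0.3237]
ee_rot: [0.777, 0.63, -0.0, -0.001]
ft_force: [-0.2, 0.6, -0.3]
grip_width: -0.003
grasp_force: 0.0
```

Run:
```python
from rk import *
c=wrist(); np.savez('w5.npz',**c)
O=np.array([589.8,-52.5]); y=np.radians(78.); X=-np.array([np.cos(y),np.sin(y)]); B=np.stack([X,[-X[1],X[0]]],1)
W=cloud(c); h,s,v=cv2.split(cv2.cvtColor(c['color'],cv2.COLOR_RGB2HSV))
P=(rays(c,.044)[...,:2]*1000-O)@B
T=(W[...,:2]*1000-O)@B
k=(np.abs(W[...,2]-.044)<.004)&(np.abs(T[...,1])<38)&(T[...,0]>-40)&(T[...,0]<135)
q=P[k];print('carton',np.percentile(q,[.5,99.5],axis=0).round(1).tolist(),cv2.minAreaRect(q.astype(np.float32)))
red=((h<6)|(h>174))&(s>150)&(np.abs(T[...,1])<32)&(T[...,0]<160)&(T[...,0]>90)
P=(rays(c,.036)[...,:2]*1000-O)@B; q=P[red]; print('red',np.percentile(q[:,0],[0,2,10,50]))
for nm,x,y in(('gcake',462,-95),('bcake',740,-152)):
    k=(np.hypot(W[...,0]*1000-x,W[...,1]*1000-y)<50)&(np.abs(W[...,2]-.045)<.004); q=rays(c,.045)[k][:,:2]*1000
    print(nm,cv2.minEnclosingCircle(q.astype(np.float32)))
vv,uu=np.where((np.abs(T[...,1])<45)&(T[...,0]>-40)&(T[...,0]<165)); a,b=max(vv.min()-10,0),vv.max()+10; e,d=max(uu.min()-30,0),uu.max()+30
cr=c['color'][a:b,e:d,::-1]; f=min(780/cr.shape[1],580/cr.shape[0]); cv2.imwrite('pics/w5.png',cv2.resize(cr,None,fx=f,fy=f,interpolation=cv2.INTER_CUBIC))
c=dict(np.load('w1.npz'));W=cloud(c)
for nm,x,y in(('gcake',462,-95),('bcake',740,-152)):
    k=(np.hypot(W[...,0]*1000-x,W[...,1]*1000-y)<50)&(np.abs(W[...,2]-.045)<.004); q=rays(c,.045)[k][:,:2]*1000
    print('before',nm,cv2.minEnclosingCircle(q.astype(np.float32)))
```

```text
carton [[-5.1, -27.9], [123.2, 27.0]] ((59.063941955566406, -0.5080909729003906), (55.68650436401367, 128.42164611816406), 89.99795532226562)
red [125.38098423 125.41524952 128.06099349 303.98559415]
gcake ((461.527099609375, -99.80352020263672), 34.0515022277832)
bcake ((737.2135620117188, -157.31414794921875), 33.963199615478516)
before gcake ((460.9546203613281, -97.22948455810547), 33.65359115600586)
before bcake ((736.72119140625, -154.139892578125), 33.5640983581543)
```

View pics/w5.png

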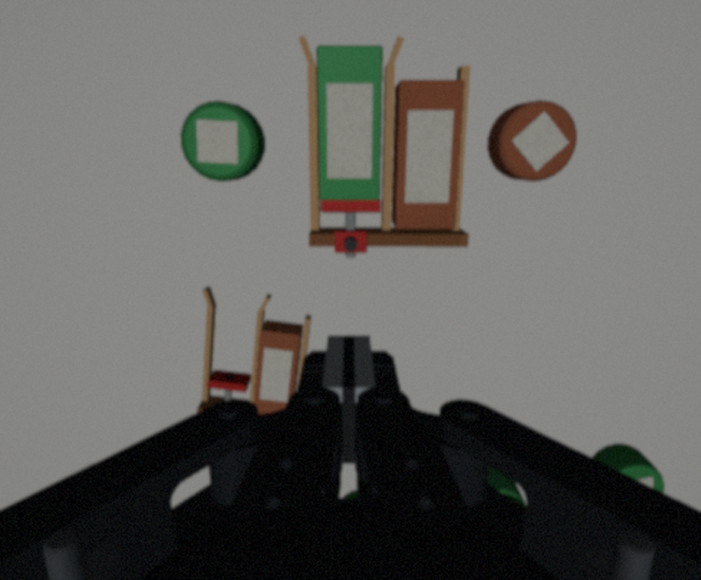

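The view shows the carton lying label up in the lane at (350,125). Its top end is flush against the red block at (350,206), and both cakes are where they were.

```bash
python3 -c "
from workcell import hand_in
print(hand_in())"
```

```text
the job is handed in; nothing more can be done
None
```

I handed the job in at about 23 s: the green carton lies label up in the lane, flush against the red stop and released. The last wrist push read 8.8 to 12.9 N. After roughly 3 N of sliding friction that is an estimated 6 to 10 N on the stop, held for about a second. The cakes are unmoved and the brown carton was never touched, but an early grasp attempt rested the fingertips on the lying carton's top with about 18 N.

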